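# Set up the product shot

### The job

Arrange the products for the photograph. On the square blue acrylic plate build a tower, one piece at a time from the bottom up: the red-lidded white tub in the middle of the marked ring, the black-lidded amber jar centred on the tub, and the silver tin centred on the jar; also stand the blue bottle upright in the middle of the round wooden riser (before, between or after, as you like). Leave the green-lidded jar, the camera and the lens where they are.

Things in the scene. Friction and masses are not known exactly. Their poses are not given: they have to be found in the camera images.
- tub_c (a point): white plastic tub with a red lid, an upright round cylinder 64 mm in diameter, 42 mm tall, flat top and underside, about 0.15 kg, loose. The point is its centre, half-way up (21 mm over its underside); z is its axis, up.
- jar_c (a point): amber glass jar with black lid and white label, an upright round cylinder 54 mm in diameter, 48 mm tall, flat top and underside, about 0.15 kg, loose. The point is its centre, half-way up (24 mm over its underside); z is its axis, up.
- tin_c (a point): small silver metal tin, an upright round cylinder 42 mm in diameter, 28 mm tall, flat top and underside, about 0.05 kg, loose. The point is its centre, half-way up (14 mm over its underside); z is its axis, up.
- bottle_c (a point): blue bottle with white cap and white label, standing upright, 80 mm tall: round body 34 mm in diameter up to 55 mm, above it a cap 21 mm in diameter; about 0.08 kg, loose. The point is on its axis half-way up (40 mm over its underside), where it can be gripped by the body; z is its axis, up.
- plate_top (a point): square blue acrylic plate, 110 x 110 mm, 10 mm thick, fixed to the table, with a thin white ring of 84 mm outer diameter printed around its middle (flat, no step). The point is the middle of its upper face, 10 mm over the table; z up, x and y along its edges.
- riser_top (a point): round pale wooden riser, 84 mm in diameter, 30 mm tall, flat top, fixed to the table. The point is the middle of its upper face, 30 mm over the table; z up.
- spare_c (a point): green glass jar with green lid and white label, the same size as the amber jar (54 mm in diameter, 48 mm tall), loose; not part of the shot: leave it. The point is its centre, half-way up.
- camera_c (a point): black camera body, about 130 mm wide, 55 mm deep (88 with its short lens mount), 85 mm tall, loose, 0.7 kg, at the right edge of the work; leave it. The point is on its middle, 40 mm over the table.
- lens_c (a point): black camera lens standing on end, 74 mm in diameter, 86 mm tall, loose, 0.5 kg, at the left edge of the work; leave it. The point is its centre, half-way up.

How it is judged:
By the outcome, as a careful person would: the job done as asked, in the order asked, and still so for the second after the job is handed in, with the robot touching nothing.
It also fails if it takes over 144 s, if anything falls off the work surface, if the arm or the gripper's body presses on something with over 40 N, if the wrist force passes 120 N, or if a joint passes its speed limit or range.

### The arm

A 7-joint arm with a two-finger parallel gripper is mounted at the origin on the work surface. World frame = base frame: x ahead of the robot, y to its left, z up, the work surface at z = 0. Lengths are in mm, angles in degrees, forces in N, time in s.
With the tool pointing down it reaches from about 400 to 850 mm from the base axis. Payload 6.9 kg.
Tool frame: the origin (TCP) lies midway between the tips of the shut fingers; the grasp point (between the pads) lies 19 mm behind it; x points along the fingers, y is the direction in which the jaws open and shut, and the axes are right-handed (so a half turn about x gives the same grasp; the last joint's range is limited). The gripper opens to 85 mm and grips with 20 to 120 N. Pads are 22 mm wide; open, the fingers measure 114 mm over their backs; the gripper's body (76 mm by 85 mm) begins 54 mm behind the grasp point. The pads swing forward as they close: fully open they stand 13 mm farther back than shut.
Start: joints at [83.222, 29.078, -13.613, 85.955, 7.202, 65.827, -8.869], TCP at [138.681, -609.409, 231.275] pointing down, gripper open.
Joint ranges: [-176.47, 176.47], [-13.61, 117.27], [-81.72, 77.17], [0.22, 143.17], [-87.28, 267.28], [10, 112.55], [-165.47, 165.47]. Speed limits (degrees/s): [136.94, 136.94, 180, 180, 180, 180, 180].

### API

Orientations are given as a 3x3 rotation matrix whose columns are the frame's x, y, z axes.
In Python, from bench import sense, get_image, camera_params, hand_in gives the robot as it stands. The module is installed in compiled form; this text tells all that it offers.
- The arm moves only by the shell command python3 -m handwheel 'ROWS' [FORCE]. ROWS is a JSON object of lists of equal length, an entry for each row: "twist": the turn, a rotation vector about the tool's x, y, z in rad, a list of three; "translation": the shift along the tool's x, y, z in mm, a list of three; "jaw": the closure, from 0 (fully open) to 1 (shut). In form: {"twist": [[wx, wy, wz], ...], "translation": [[x, y, z], ...], "jaw": [jaw, ...]}. A call has exactly 8 rows; each row shifts and turns the pose as measured when the row begins, along the tool's axes as they then stand; what a row does not reach is not made up. A row lasts 1/12 s, in which the tool goes at most 41.7 mm and 7.16 degrees, less where a joint would pass 70% of its speed; a pose out of reach is approached as far as the arm can. A call with a gripper value outside its range is refused whole. The fingers move at their own pace and stop on an object; FORCE is the grip in N (left out, the last holds). Time passes only in rows, so rows that do not move let the fingers close, or fill a call up. It gives the time, the measured TCP pose, the force and the opening at its end, in the units of the state.
- sense(): the state, without advancing time (a new reading comes with each control period).
- get_image(name): name is "side" or "top"; returns (picture, depth): 480x640x3 uint8, red, green, blue; 480x640 float32, mm along the optical axis (not along the pixel's ray), 0 where there is no reading.
- camera_params(name): a dict with "fx", "fy", "cx", "cy" (pixels), "dist" ([k1, k2, p1, p2, k3] as OpenCV has them; the pictures are not rectified), "world_from_camera" (4x4, takes a point from camera to world coordinates). Camera axes: x right, y up, looking along -z (the intrinsics and any distortion apply to the point x, -y, -z); pixel columns grow to the right and rows downward; lengths in mm; the calibration is good to about 2 mm. A picture is of the moment at which its call begins. camera_params takes no time and is no camera call.
- hand_in(): hands the job in, once; it reports no verdict.
The state is a dict: "time_s": time; "q": joint angles; "qvel": joint speeds; "effort": joint torques, N m; "position": TCP position; "tcp_rot": TCP orientation; "ft_force": force on the tool from outside, world axes, zero at the start; "ft_torque": the same for the moment, N m; "width": opening from 0.0 (shut) to 1.0 (fully open).
Only numpy, scipy, OpenCV 4.12 (cv2) and the standard library are available. Lean on these libraries where they do the work, as an engineer would, in place of code of your own. Each camera call takes 0.05 s, during which the arm holds its last target. There are 200 camera calls.

## Working session

There is one attempt and no reset: what is moved stays moved. The work goes in short steps, Python scripts to look and compute and a shell command to move; the robot and the scene stay as the last step left them, time stands still between calls to the robot, and variables do not carry over. Pictures are saved under pics/ and viewed, about 12 in all and at most 16, crops included, and the job is handed in when it is done.

```bash
mkdir -p pics; python3 - <<'E'
from bench import *
import cv2, numpy as np
np.set_printoptions(precision=3,suppress=True)
for n in("top","side"):
    im,d=get_image(n); cv2.imwrite(f"pics/{n}0.png",im[:,:,::-1]); np.savez(f"{n}0.npz",im=im,d=d)
    print(n,camera_params(n))
s=sense(); print(s["position"],s["tcp_rot"],s["width"],s["ft_force"],s["time_s"])
E
```

```text
top {'fx': 436.6629573568786, 'fy': 436.6629573568786, 'cx': 319.60239145632505, 'cy': 242.75231831349677, 'dist': array([-0.094,  0.   ,  0.   ,  0.   ,  0.   ]), 'world_from_camera': array([[   0.026,    0.996,   -0.088,  443.77 ],
       [  -0.999,    0.025,   -0.022,  -11.568],
       [  -0.019,    0.089,    0.996, 1260.747],
       [   0.   ,    0.   ,    0.   ,    1.   ]])}
side {'fx': 497.8552938038975, 'fy': 497.8552938038975, 'cx': 301.90559909673385, 'cy': 247.4484234050611, 'dist': array([-0.031,  0.   ,  0.   ,  0.   ,  0.   ]), 'world_from_camera': array([[ -0.76 ,   0.397,  -0.515, -85.99 ],
       [ -0.65 ,  -0.486,   0.584, 732.139],
       [ -0.019,   0.779,   0.627, 862.744],
       [  0.   ,   0.   ,   0.   ,   1.   ]])}
[ 138.508 -608.994  230.505] [[-0.     0.222 -0.975]
 [ 0.002 -0.975 -0.222]
 [-1.    -0.002  0.   ]] 1.0006812445199336 [-0.854  0.258  0.589] 0.1
```

View pics/top0.png

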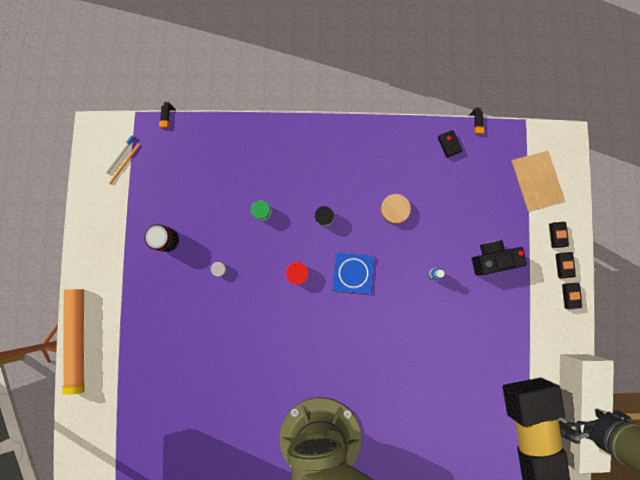

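View pics/side0.png

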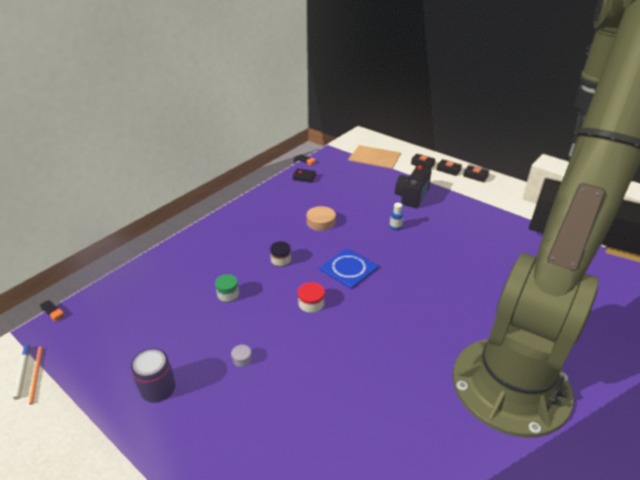

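Top view: red lid (297,273), amber jar's black lid (324,215), tin (218,269), bottle (437,273), plate (354,273), riser (396,209), spare (261,210), camera (498,258), lens (160,238). The side view shows the same items upright and unobstructed.

```bash
cat > h.py <<'E'
from bench import *
import cv2, numpy as np
np.set_printoptions(precision=2,suppress=True)
def rays(n,uv):
    p=camera_params(n); K=np.array([[p["fx"],0,p["cx"]],[0,p["fy"],p["cy"]],[0,0,1.]])
    x=cv2.undistortPoints(np.float64(uv).reshape(-1,1,2),K,np.array(p["dist"])).reshape(-1,2)
    d=np.c_[x[:,0],-x[:,1],-np.ones(len(x))]; T=np.array(p["world_from_camera"]); return T[:3,3],d@T[:3,:3].T
def onplane(n,uv,z):
    o,d=rays(n,uv); return o+d*((z-o[2])/d[:,2])[:,None]
def cloud(n,depth):
    v,u=np.mgrid[:480,:640]; o,d=rays(n,np.c_[u.ravel(),v.ravel()]); return (o+d*depth.ravel()[:,None]).reshape(480,640,3)
def pix(n,P):
    p=camera_params(n); K=np.array([[p["fx"],0,p["cx"]],[0,p["fy"],p["cy"]],[0,0,1.]])
    T=np.linalg.inv(p["world_from_camera"]); c=np.atleast_2d(P)@T[:3,:3].T+T[:3,3]; c=c*[1,-1,-1]
    return cv2.projectPoints(c,np.zeros(3),np.zeros(3),K,np.array(p["dist"]))[0].reshape(-1,2)
def blob(n,im,depth,guess,zlo,zhi,r,ztop):
    "centroid of pixels whose cloud z is in band near guess; returns ray-cast centre at ztop"
    c=cloud(n,depth); m=(depth>0)&(c[...,2]>zlo)&(c[...,2]<zhi)&(np.hypot(c[...,0]-guess[0],c[...,1]-guess[1])<r)
    v,u=np.nonzero(m)
    if len(u)==0: return None
    P=onplane(n,np.c_[u,v],ztop); (cx,cy),rad=cv2.minEnclosingCircle(np.float32(P[:,:2]))
    return len(u),P[:,:2].mean(0),np.array([cx,cy]),rad,c[m][:,2].mean()
E
python3 - <<'E'
from h import *
L={"tub":((297,273),42,32),"jar":((324,215),48,27),"tin":((218,269),28,21),"bottle":((437,273),80,10.5),"riser":((396,209),30,42),"spare":((261,210),48,27),"cam":((498,258),80,60),"lens":((160,238),86,37),"plate":((354,273),10,55)}
D={n:np.load(n+"0.npz") for n in("top","side")}
for k,(uv,z,r) in L.items():
    g=onplane("top",[uv],z)[0][:2]; print(k,g)
    for n in D:
        b=blob(n,D[n]["im"],D[n]["d"],g,z-5,z+6,r+12,z); print("   ",n,b, None if b is None else round(np.sqrt(b[0]),1))
# plate by blue colour, ring by white
for n in D:
    im=D[n]["im"]; h=cv2.cvtColor(im,cv2.COLOR_RGB2HSV); c=cloud(n,D[n]["d"])
    g=onplane("top",[(354,273)],10)[0]
    near=np.hypot(c[...,0]-g[0],c[...,1]-g[1])<85
    b=near&(h[...,0]>100)&(h[...,0]<120)&(h[...,1]>140)
    w=near&(np.hypot(c[...,0]-g[0],c[...,1]-g[1])<50)&(h[...,1]<130)
    for nm,m in(("blue",b),("ring",w)):
        v,u=np.nonzero(m); P=onplane(n,np.c_[u,v],10)[:,:2]
        print(n,nm,len(u),P.mean(0),cv2.minAreaRect(np.float32(P)),cv2.minEnclosingCircle(np.float32(P)))
E
```

```text
tub [465.55  75.63]
    top (383, array([466.96,  77.3 ]), array([466.87,  77.22]), 31.735734939575195, np.float64(41.06935666225714)) 19.6
    side (408, array([463.62,  82.3 ]), array([464.11,  83.02]), 34.35725784301758, np.float64(41.52188097273189)) 20.2
jar [629.71   4.42]
    top (262, array([631.09,   5.48]), array([630.65,   5.77]), 26.760679244995117, np.float64(47.07802326410375)) 16.2
    side (224, array([627.63,  11.12]), array([627.47,  11.8 ]), 29.315885543823242, np.float64(47.260629014824154)) 15.0
tin [470.87 302.47]
    top (153, array([472.73, 302.73]), array([472.94, 302.37]), 20.954891204833984, np.float64(26.990636109023)) 12.4
    side (242, array([468.07, 308.09]), array([466.99, 306.72]), 22.273807525634766, np.float64(27.28033414784366)) 15.6
bottle [ 474.19 -305.62]
    top (48, array([ 473.73, -312.85]), array([ 474.23, -312.79]), 10.821136474609375, np.float64(78.71340081978764)) 6.9
    side (33, array([ 472.58, -308.44]), array([ 472.48, -308.76]), 11.472567558288574, np.float64(79.32065907230904)) 5.7
riser [ 654.8  -200.09]
    top (637, array([ 658
[... 1354 characters left out ...]
(110.11151123046875, 109.06355285644531), 86.16636657714844) ((471.8768310546875, -82.01602935791016), 75.90107727050781)
top ring 218 [470.98 -82.  ] ((470.3631286621094, -82.21200561523438), (84.63542938232422, 85.02249908447266), 46.36983108520508) ((471.3136291503906, -82.70687103271484), 44.01832962036133)
side blue 1000 [465.96 -73.91] ((467.9936828613281, -76.44338989257812), (115.1132583618164, 112.99471282958984), 86.16381072998047) ((467.3810119628906, -76.57450103759766), 75.10359191894531)
side ring 234 [469.31 -79.13] ((470.5168762207031, -81.12147521972656), (86.55779266357422, 87.32160949707031), 39.21578598022461) ((471.17327880859375, -80.12340545654297), 45.110782623291016)
```

Measurement is consistent (top-camera radii match). I'll do the bottle first: align the jaws with world y, then travel.

```bash
python3 -m handwheel '{"twist":[[0.112,0,0],[0.112,0,0],[0,0,0],[0,0,0],[0,0,0],[0,0,0],[0,0,0],[0,0,0]],"translation":[[0,0,0],[0,0,0],[0,-26,-30],[0,-26,-30],[0,-26,-30],[0,-26,-30],[0,-26,-30],[0,-26,-30]],"jaw":[0,0,0,0,0,0,0,0]}' 40
```

```text
time_s: 0.77
position: [314.7, -456.1, 224.9]
tcp_rot: [[-0.009, -0.033, -0.999], [0.005, -0.999, 0.033], [-1.0, -0.005, 0.009]]
ft_force: [0.3, -0.4, 0.1]
width: 1.0
```

```bash
python3 -m handwheel '{"twist":[[-0.033,0.009,0.005],[0,0,0],[0,0,0],[0,0,0],[0,0,0],[0,0,0],[0,0,0],[0,0,0]],"translation":[[0,0,0],[0,-24,-26.5],[0,-24,-26.5],[0,-24,-26.5],[0,-24,-26.5],[0,-24,-26.5],[0,-24,-26.5],[0,0,0]],"jaw":[0,0,0,0,0,0,0,0]}'
```

```text
time_s: 1.43
position: [482.1, -297.3, 223.2]
tcp_rot: [[0.001, 0.014, -1.0], [0.007, -1.0, -0.014], [-1.0, -0.007, -0.001]]
ft_force: [-0.0, 0.4, -0.8]
width: 0.997
```

```bash
python3 -m handwheel '{"twist":[[0.014,0,0.007],[0,0,0],[0,0,0],[0,0,0],[0,0,0],[0,0,0],[0,0,0],[0,0,0]],"translation":[[0,7,4.5],[0,7.5,4.5],[25,0,0],[25,0,0],[25,0,0],[25,0,0],[15,0,0],[0,0,0]],"jaw":[0,0,0,0,0,0,0,0]}'; cat >> h.py <<'E'
def need(x,y,z):
    s=sense(); p=np.array(s["position"]); R=np.array(s["tcp_rot"]); 
    from scipy.spatial.transform import Rotation as Q
    Rt=np.array([[0,0,-1],[0,-1,0],[-1,0,0.]])
    d=np.array([x,y,z])-p
    print("t",round(s["time_s"],2),"pos",p,"shift tool",R.T@d,"after align",Rt.T@d,"twist",Q.from_matrix(R.T@Rt).as_rotvec().round(4),"F",np.array(s["ft_force"]),"w",s["width"])
E
python3 -c "
from h import *
need(473.3,-311.8,26)"
```

```text
time_s: 2.1
position: [465.4, -323.5, 104.2]
tcp_rot: [[-0.001, -0.011, -1.0], [-0.007, -1.0, 0.011], [-1.0, 0.007, 0.001]]
ft_force: [-1.2, 0.2, -0.3]
width: 1.003
t 2.1 pos [ 465.41 -323.51  104.2 ] shift tool [ 78.11 -12.34  -7.82] after align [ 78.2  -11.71  -7.89] twist [-0.01  0.   -0.01] F [-1.22  0.23 -0.27] w 1.0029355103546258
```

```bash
python3 -m handwheel '{"twist":[[0,0,0],[-0.01,0,-0.007],[0,0,0],[0,0,0],[0,0,0],[0,0,0],[0,0,0],[0,0,0]],"translation":[[0,0,0],[0,-12,-8],[0,0,0],[0,0,0],[0,0,0],[0,0,0],[0,0,0],[0,0,0]],"jaw":[0,0,0,0,0,0,0,0]}'; python3 -c "
from h import *
need(473.3,-311.8,26)"
```

```text
time_s: 2.77
position: [473.2, -315.9, 109.0]
tcp_rot: [[0.003, -0.006, -1.0], [-0.004, -1.0, 0.006], [-1.0, 0.004, -0.003]]
ft_force: [0.2, -0.1, -0.2]
width: 0.997
t 2.77 pos [ 473.21 -315.95  109.04] shift tool [83.03 -4.51  0.21] after align [83.04 -4.15 -0.09] twist [-0.01 -0.   -0.  ] F [ 0.16 -0.07 -0.15] w 0.9973866960125379
```

```bash
python3 -m handwheel '{"twist":[[-0.006,0,-0.004],[0,0,0],[0,0,0],[0,0,0],[0,0,0],[0,0,0],[0,0,0],[0,0,0]],"translation":[[0,-4,0],[0,0,0],[10,0,0],[10,0,0],[10,0,0],[10,0,0],[0,0,0],[0,0,0]],"jaw":[0,0,0,0,0,0,0,0]}'; python3 -c "
from h import *
need(473.3,-311.8,26)"
```

```text
time_s: 3.43
position: [472.7, -311.1, 63.7]
tcp_rot: [[0.002, 0.001, -1.0], [0.001, -1.0, -0.001], [-1.0, -0.001, -0.002]]
ft_force: [0.0, 0.6, 0.8]
width: 1.002
t 3.43 pos [ 472.75 -311.06   63.71] shift tool [37.71  0.77 -0.49] after align [37.71  0.74 -0.55] twist [ 0. -0.  0.] F [0.02 0.63 0.77] w 1.0019200887566275
```

```bash
python3 -m handwheel '{"twist":[[0,0,0],[0,0,0],[0,0,0],[0,0,0],[0,0,0],[0,0,0],[0,0,0],[0,0,0]],"translation":[[9,0.7,-0.5],[9,0,0],[9,0,0],[9,0,0],[0,0,0],[0,0,0],[0,0,0],[0,0,0]],"jaw":[0,0,0,0,0,0,0,0]}'; python3 -c "
from h import *
need(473.3,-311.8,26)"
```

```text
time_s: 4.1
position: [473.2, -311.7, 22.9]
tcp_rot: [[0.001, 0.001, -1.0], [0.002, -1.0, -0.001], [-1.0, -0.002, -0.001]]
ft_force: [0.5, -0.2, -0.6]
width: 1.0
t 4.1 pos [ 473.18 -311.67   22.94] shift tool [-3.06  0.12 -0.12] after align [-3.06  0.13 -0.12] twist [ 0. -0.  0.] F [ 0.53 -0.22 -0.62] w 1.0003158043680245
```

```bash
python3 -m handwheel '{"twist":[[0,0,0],[0,0,0],[0,0,0],[0,0,0],[0,0,0],[0,0,0],[0,0,0],[0,0,0]],"translation":[[0,0,0],[0,0,0],[0,0,0],[0,0,0],[0,0,0],[0,0,0],[0,0,0],[0,0,0]],"jaw":[1,1,1,1,1,1,1,1]}' 30; python3 - <<'E'
from h import *
need(473.3,-311.8,26)
im,d=get_image("top"); print(blob("top",im,d,(474,-312),75,86,25,80))
im,d=get_image("side"); cv2.imwrite("pics/s1.png",cv2.resize(im[130:290,320:520,::-1],None,fx=3,fy=3))
E
```

```text
time_s: 4.77
position: [474.0, -312.3, 24.7]
tcp_rot: [[0.003, 0.001, -1.0], [-0.0, -1.0, -0.001], [-1.0, 0.0, -0.003]]
ft_force: [-0.7, 1.4, -0.6]
width: 0.389
t 4.77 pos [ 473.99 -312.27   24.71] shift tool [-1.3  -0.47  0.69] after align [-1.29 -0.47  0.69] twist [ 0. -0. -0.] F [-0.75  1.35 -0.58] w 0.38913635129335006
None
```

View pics/s1.png

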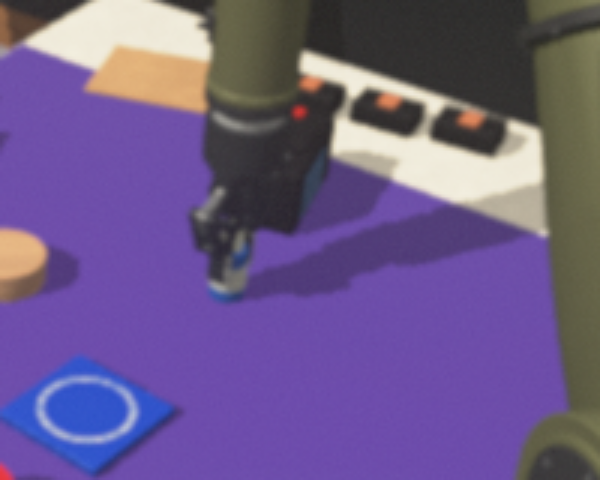

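Bottle gripped upright (opening 33 mm, matches 34). Lift and carry to the riser.

```bash
python3 -m handwheel '{"twist":[[0,0,0],[0,0,0],[0,0,0],[0,0,0],[0,0,0],[0,0,0],[0,0,0],[0,0,0]],"translation":[[-10,0,0],[-20,0,0],[-20,0,0],[-20,0,0],[-10,-10,-15],[0,-15,-22],[0,-10,-15],[0,0,0]],"jaw":[1,1,1,1,1,1,1,1]}'; python3 -c "
from h import *
need(657.3,-198.5,54)"
```

```text
time_s: 5.53
position: [525.7, -277.1, 113.2]
tcp_rot: [[0.003, -0.004, -1.0], [0.0, -1.0, 0.004], [-1.0, -0.0, -0.003]]
ft_force: [0.3, -0.1, -0.4]
width: 0.389
t 5.53 pos [ 525.68 -277.14  113.16] shift tool [  59.54  -79.08 -131.19] after align [  59.16  -78.64 -131.62] twist [-0. -0.  0.] F [ 0.27 -0.05 -0.4 ] w 0.3891342084427793
```

```bash
python3 -m handwheel '{"twist":[[-0.004,0,0],[0,0,0],[0,0,0],[0,0,0],[0,0,0],[0,0,0],[0,0,0],[0,0,0]],"translation":[[0,-10,-17],[0,-16,-27],[0,-16,-27],[0,-16,-27],[0,-10,-17],[0,-7,-10],[0,0,0],[0,0,0]],"jaw":[1,1,1,1,1,1,1,1]}'; python3 -c "
from h import *
need(657.3,-198.5,54)"
```

```text
time_s: 6.2
position: [651.2, -202.3, 116.5]
tcp_rot: [[-0.001, -0.002, -1.0], [-0.002, -1.0, 0.002], [-1.0, 0.002, 0.001]]
ft_force: [0.3, 0.1, -0.9]
width: 0.385
t 6.2 pos [ 651.15 -202.3   116.53] shift tool [62.51 -3.91 -6.22] after align [62.53 -3.8  -6.15] twist [-0.  0. -0.] F [ 0.32  0.11 -0.87] w 0.3853227403554761
```

```bash
python3 -m handwheel '{"twist":[[0,0,0],[0,0,0],[0,0,0],[0,0,0],[0,0,0],[0,0,0],[0,0,0],[0,0,0]],"translation":[[0,-3.8,-6],[0,0,0],[8,0,0],[10,0,0],[10,0,0],[10,0,0],[8,0,0],[0,0,0]],"jaw":[1,1,1,1,1,1,1,1]}'; python3 -c "
from h import *
need(657.3,-198.5,54)"
```

```text
time_s: 6.87
position: [651.4, -204.9, 65.6]
tcp_rot: [[-0.006, -0.009, -1.0], [-0.004, -1.0, 0.009], [-1.0, 0.004, 0.006]]
ft_force: [-0.3, -0.7, -2.0]
width: 0.389
t 6.87 pos [ 651.37 -204.85   65.63] shift tool [11.56 -6.46 -5.94] after align [11.63 -6.35 -5.93] twist [-0.01  0.01 -0.  ] F [-0.32 -0.66 -2.03] w 0.3888406102965607
```

```bash
python3 -m handwheel '{"twist":[[0,0,0],[-0.009,0.006,-0.004],[0,0,0],[0,0,0],[0,0,0],[0,0,0],[0,0,0],[0,0,0]],"translation":[[0,0,0],[0,-6,-6],[0,0,0],[0,0,0],[0,0,0],[0,0,0],[0,0,0],[0,0,0]],"jaw":[1,1,1,1,1,1,1,1]}'; python3 -c "
from h import *
need(657.3,-198.5,54)"
```

```text
time_s: 7.53
position: [658.9, -197.9, 65.9]
tcp_rot: [[0.001, 0.001, -1.0], [0.0, -1.0, -0.001], [-1.0, -0.0, -0.001]]
ft_force: [0.1, 0.2, -0.3]
width: 0.39
t 7.53 pos [ 658.86 -197.87   65.93] shift tool [11.93  0.63  1.58] after align [11.93  0.63  1.56] twist [ 0. -0.  0.] F [ 0.13  0.17 -0.28] w 0.3896538286797229
```

```bash
python3 -m handwheel '{"twist":[[0,0,0],[0,0,0],[0,0,0],[0,0,0],[0,0,0],[0,0,0],[0,0,0],[0,0,0]],"translation":[[0,0.6,1.5],[3,0,0],[3,0,0],[2,0,0],[2,0,0],[0,0,0],[0,0,0],[0,0,0]],"jaw":[1,1,1,1,1,1,1,1]}'; python3 -c "
from h import *
need(657.3,-198.5,54)"
```

```text
time_s: 8.2
position: [656.8, -198.9, 54.7]
tcp_rot: [[0.001, 0.001, -1.0], [-0.0, -1.0, -0.001], [-1.0, 0.0, -0.001]]
ft_force: [-0.8, 0.1, -0.4]
width: 0.391
t 8.2 pos [ 656.84 -198.94   54.72] shift tool [ 0.72 -0.44 -0.46] after align [ 0.72 -0.44 -0.46] twist [ 0. -0. -0.] F [-0.8   0.12 -0.44] w 0.3912340205366003
```

```bash
python3 -m handwheel '{"twist":[[0,0,0],[0,0,0],[0,0,0],[0,0,0],[0,0,0],[0,0,0],[0,0,0],[0,0,0]],"translation":[[0.7,0,0],[0.5,0,0],[0,0,0],[0,0,0],[0,0,0],[0,0,0],[0,0,0],[0,0,0]],"jaw":[1,1,1,1,1,1,1,1]}'; python3 -c "
from h import *
need(657.3,-198.5,54)"
```

```text
time_s: 8.87
position: [657.3, -199.0, 54.6]
tcp_rot: [[0.002, 0.001, -1.0], [-0.0, -1.0, -0.001], [-1.0, 0.0, -0.002]]
ft_force: [-0.5, 0.8, 0.8]
width: 0.388
t 8.87 pos [ 657.3  -198.99   54.63] shift tool [ 0.63 -0.49 -0.  ] after align [ 0.63 -0.49 -0.  ] twist [ 0. -0. -0.] F [-0.53  0.75  0.78] w 0.3884975342578795
```

```bash
python3 -m handwheel '{"twist":[[0,0,0],[0,0,0],[0,0,0],[0,0,0],[0,0,0],[0,0,0],[0,0,0],[0,0,0]],"translation":[[1,0,0],[1,0,0],[1,0,0],[1,0,0],[1,0,0],[1,0,0],[1,0,0],[1,0,0]],"jaw":[1,1,1,1,1,1,1,1]}'; python3 -c "
from h import *
need(657.3,-198.5,54)"
```

```text
time_s: 9.53
position: [657.4, -199.0, 54.6]
tcp_rot: [[0.005, 0.0, -1.0], [-0.002, -1.0, -0.0], [-1.0, 0.002, -0.005]]
ft_force: [-2.2, 1.2, 6.0]
width: 0.392
t 9.53 pos [ 657.42 -198.98   54.58] shift tool [ 0.58 -0.48  0.12] after align [ 0.58 -0.48  0.12] twist [ 0.   -0.01 -0.  ] F [-2.19  1.19  6.02] w 0.39246530462950674
```

Contact (6 N up). Release slowly, then retreat up.

```bash
python3 -m handwheel '{"twist":[[0,0,0],[0,0,0],[0,0,0],[0,0,0],[0,0,0],[0,0,0],[0,0,0],[0,0,0]],"translation":[[-0.5,0,0],[0,0,0],[0,0,0],[0,0,0],[0,0,0],[0,0,0],[0,0,0],[0,0,0]],"jaw":[0.65,0.6,0.5,0.4,0.3,0.2,0,0]}'; python3 -m handwheel '{"twist":[[0,0,0],[0,0,0],[0,0,0],[0,0,0],[0,0,0],[0,0,0],[0,0,0],[0,0,0]],"translation":[[-6,0,0],[-12,0,0],[-20,0,0],[-25,0,0],[-25,0,0],[-20,0,0],[0,0,0],[0,0,0]],"jaw":[0,0,0,0,0,0,0,0]}'; python3 -c "
from h import *
need(466.1,78.5,200)"
```

```text
time_s: 10.2
position: [657.9, -199.1, 55.2]
tcp_rot: [[0.006, 0.0, -1.0], [-0.002, -1.0, -0.0], [-1.0, 0.002, -0.006]]
ft_force: [-0.0, 0.1, -0.4]
width: 0.995
time_s: 10.87
position: [657.0, -198.5, 173.5]
tcp_rot: [[0.007, 0.001, -1.0], [-0.002, -1.0, -0.001], [-1.0, 0.002, -0.007]]
ft_force: [0.0, 0.4, 0.3]
width: 0.999
t 10.87 pos [ 656.97 -198.46  173.51] shift tool [ -28.35 -277.03  190.51] after align [ -26.49 -276.96  190.87] twist [ 0.   -0.01 -0.  ] F [0.04 0.38 0.34] w 0.9991312715159071
```

```bash
python3 -m handwheel '{"twist":[[0,-0.007,-0.002],[0,0,0],[0,0,0],[0,0,0],[0,0,0],[0,0,0],[0,0,0],[0,0,0]],"translation":[[0,-20,14],[0,-30,21],[0,-30,21],[0,-30,21],[0,-30,21],[0,-30,21],[0,-30,21],[0,-20,14]],"jaw":[0,0,0,0,0,0,0,0]}'; python3 - <<'E'
from h import *
need(466.1,78.5,200)
for n in("top","side"):
    im,d=get_image(n); print(blob(n,im,d,(657,-199),104,117,25,110),blob(n,im,d,(657,-199),24,36,52,30))
E
```

```text
time_s: 11.53
position: [497.0, 22.2, 170.1]
tcp_rot: [[-0.0, -0.011, -1.0], [-0.004, -1.0, 0.011], [-1.0, 0.004, 0.0]]
ft_force: [0.4, 0.3, -0.1]
width: 1.001
t 11.53 pos [496.97  22.24 170.15] shift tool [-30.08 -55.78  31.52] after align [-29.85 -56.26  30.87] twist [-0.01  0.   -0.  ] F [ 0.4   0.31 -0.1 ] w 1.0008591753210774
(49, array([ 658.48, -199.55]), array([ 658.76, -199.65]), 10.1441650390625, np.float64(108.81275109572258)) (509, array([ 656.57, -197.33]), array([ 658.12, -198.99]), 42.449459075927734, np.float64(29.018730523394357))
None (154, array([ 644.98, -175.66]), array([ 653.46, -188.83]), 44.29643249511719, np.float64(29.164014927218556))
```

Bottle is within 1 mm of the riser's centre. On to the tub.

```bash
python3 -m handwheel '{"twist":[[-0.011,0,-0.004],[0,0,0],[0,0,0],[0,0,0],[0,0,0],[0,0,0],[0,0,0],[0,0,0]],"translation":[[0,-18,10],[0,-18,10],[0,-12,6],[0,-5,3],[20,0,0],[25,0,0],[20,0,0],[0,0,0]],"jaw":[0,0,0,0,0,0,0,0]}'; python3 -c "
from h import *
need(466,78,5)"
```

```text
time_s: 12.3
position: [469.7, 75.1, 104.1]
tcp_rot: [[0.004, 0.003, -1.0], [-0.002, -1.0, -0.003], [-1.0, 0.002, -0.004]]
ft_force: [-1.4, -0.5, -0.3]
width: 1.002
t 12.3 pos [469.7   75.08 104.12] shift tool [99.1  -3.09  4.14] after align [99.12 -2.92  3.7 ] twist [ 0. -0. -0.] F [-1.44 -0.51 -0.29] w 1.001644155015512
```

```bash
python3 -m handwheel '{"twist":[[0.003,-0.004,-0.002],[0,0,0],[0,0,0],[0,0,0],[0,0,0],[0,0,0],[0,0,0],[0,0,0]],"translation":[[0,-3,4],[0,0,0],[10,0,0],[12,0,0],[12,0,0],[10,0,0],[0,0,0],[0,0,0]],"jaw":[0,0,0,0,0,0,0,0]}'; python3 -c "
from h import *
need(466,78,5)"
```

```text
time_s: 12.97
position: [470.0, 76.2, 61.7]
tcp_rot: [[0.008, -0.005, -1.0], [0.001, -1.0, 0.005], [-1.0, -0.001, -0.008]]
ft_force: [0.0, 0.3, 0.9]
width: 1.002
t 12.97 pos [470.05  76.21  61.66] shift tool [56.62 -1.73  4.5 ] after align [56.66 -1.79  4.05] twist [-0.01 -0.01  0.  ] F [0.01 0.31 0.94] w 1.0021273849291035
```

```bash
python3 -m handwheel '{"twist":[[0,0,0],[-0.005,-0.008,0],[0,0,0],[0,0,0],[0,0,0],[0,0,0],[0,0,0],[0,0,0]],"translation":[[0,0,0],[0,-1.8,4],[0,0,0],[0,0,0],[6,0,0],[6,0,0],[0,0,0],[0,0,0]],"jaw":[0,0,0,0,0,0,0,0]}'; python3 -c "
from h import *
need(466,78,5)"
```

```text
time_s: 13.63
position: [467.7, 78.4, 51.4]
tcp_rot: [[0.004, 0.0, -1.0], [0.002, -1.0, -0.0], [-1.0, -0.002, -0.004]]
ft_force: [-0.2, 0.1, 0.8]
width: 0.995
t 13.63 pos [467.67  78.41  51.37] shift tool [46.36  0.48  1.87] after align [46.37  0.41  1.67] twist [ 0. -0.  0.] F [-0.21  0.15  0.8 ] w 0.9952317094343958
```

```bash
python3 -m handwheel '{"twist":[[0,0,0],[0,-0.004,0.002],[0,0,0],[0,0,0],[0,0,0],[0,0,0],[0,0,0],[0,0,0]],"translation":[[8,0.2,1],[8,0.2,1],[8,0,0],[8,0,0],[8,0,0],[4,0,0],[0,0,0],[0,0,0]],"jaw":[0,0,0,0,0,0,0,0]}'; python3 -c "
from h import *
need(466,78,5)"
```

```text
time_s: 14.3
position: [464.5, 77.9, 1.0]
tcp_rot: [[-0.003, 0.0, -1.0], [-0.001, -1.0, -0.0], [-1.0, 0.001, 0.003]]
ft_force: [0.4, -0.3, 0.1]
width: 0.999
t 14.3 pos [464.53  77.91   0.96] shift tool [-4.04 -0.08 -1.46] after align [-4.04 -0.09 -1.47] twist [ 0.  0. -0.] F [ 0.36 -0.26  0.13] w 0.998798106115818
```

```bash
python3 -m handwheel '{"twist":[[0,0,0],[0,0.003,-0.001],[0,0,0],[0,0,0],[0,0,0],[0,0,0],[0,0,0],[0,0,0]],"translation":[[0,0,0],[-5,0,-1.3],[0,0,0],[0,0,0],[0,0,0],[0,0,0],[0,0,0],[0,0,0]],"jaw":[0,0,0,0,1,1,1,1]}' 30; python3 -c "
from h import *
need(466,78,6)"
```

```text
time_s: 14.97
position: [467.1, 78.0, 8.3]
tcp_rot: [[0.003, 0.0, -1.0], [0.0, -1.0, -0.0], [-1.0, -0.0, -0.003]]
ft_force: [-0.8, 0.4, -2.1]
width: 0.739
t 14.97 pos [467.05  78.     8.26] shift tool [2.26 0.   1.06] after align [2.26 0.   1.05] twist [ 0. -0.  0.] F [-0.78  0.43 -2.09] w 0.7390545793513346
```

```bash
python3 -m handwheel '{"twist":[[0,0,0],[0,0,0],[0,0,0],[0,0,0],[0,0,0],[0,0,0],[0,0,0],[0,0,0]],"translation":[[-5,0,0],[-15,0,0],[-20,0,0],[-10,12,0],[0,22,0],[0,25,0],[0,15,0],[0,0,0]],"jaw":[1,1,1,1,1,1,1,1]}'; python3 -c "
from h import *
need(471.3,-81.4,18.5)"
```

```text
time_s: 15.63
position: [466.5, 3.1, 62.0]
tcp_rot: [[0.003, 0.006, -1.0], [0.001, -1.0, -0.006], [-1.0, -0.001, -0.003]]
ft_force: [-0.9, 0.5, -0.4]
width: 0.738
t 15.63 pos [466.47   3.1   62.  ] shift tool [43.47 84.54 -4.24] after align [43.5  84.5  -4.83] twist [ 0.01 -0.    0.  ] F [-0.85  0.45 -0.36] w 0.7380110851122822
```

```bash
python3 -m handwheel '{"twist":[[0,0,0],[0.006,-0.003,0],[0,0,0],[0,0,0],[0,0,0],[0,0,0],[0,0,0],[0,0,0]],"translation":[[0,10,0],[0,18,-1],[0,18,-1],[0,18,-1],[0,12,-1],[0,6,0],[0,0,0],[0,0,0]],"jaw":[1,1,1,1,1,1,1,1]}'; python3 -c "
from h import *
need(471.3,-81.4,18.5)"
```

```text
time_s: 16.3
position: [470.7, -78.3, 63.1]
tcp_rot: [[-0.0, 0.001, -1.0], [0.003, -1.0, -0.001], [-1.0, -0.003, 0.0]]
ft_force: [0.1, 0.6, -2.0]
width: 0.741
t 16.3 pos [470.71 -78.25  63.08] shift tool [44.57  3.3  -0.61] after align [44.58  3.15 -0.59] twist [0. 0. 0.] F [ 0.15  0.58 -1.95] w 0.7405477849627662
```

```bash
python3 -m handwheel '{"twist":[[0,0,0],[0,0,0.002],[0,0,0],[0,0,0],[0,0,0],[0,0,0],[0,0,0],[0,0,0]],"translation":[[0,0,0],[0,3,-0.5],[6,0,0],[8,0,0],[8,0,0],[8,0,0],[0,0,0],[0,0,0]],"jaw":[1,1,1,1,1,1,1,1]}'; python3 -c "
from h import *
need(471.3,-81.4,18.5)"
```

```text
time_s: 16.97
position: [471.1, -76.2, 29.3]
tcp_rot: [[-0.001, 0.008, -1.0], [0.003, -1.0, -0.008], [-1.0, -0.003, 0.001]]
ft_force: [0.2, -0.1, -1.5]
width: 0.738
t 16.97 pos [471.09 -76.22  29.33] shift tool [10.81  5.22 -0.19] after align [10.83  5.18 -0.21] twist [0.01 0.   0.  ] F [ 0.25 -0.07 -1.51] w 0.7384560498813335
```

```bash
python3 -m handwheel '{"twist":[[0,0,0],[0.008,0,0.003],[0,0,0],[0,0,0],[0,0,0],[0,0,0],[0,0,0],[0,0,0]],"translation":[[0,0,0],[0,5,0],[0,0,0],[0,0,0],[2,0,0],[2,0,0],[0,0,0],[0,0,0]],"jaw":[1,1,1,1,1,1,1,1]}'; python3 -c "
from h import *
need(471.3,-81.4,18.5)"
```

```text
time_s: 17.63
position: [471.5, -82.2, 25.4]
tcp_rot: [[-0.0, -0.002, -1.0], [-0.0, -1.0, 0.002], [-1.0, 0.0, 0.0]]
ft_force: [0.1, 0.1, -1.2]
width: 0.741
t 17.63 pos [471.54 -82.17  25.4 ] shift tool [ 6.9  -0.77  0.24] after align [ 6.9  -0.77  0.24] twist [-0.  0. -0.] F [ 0.06  0.1  -1.17] w 0.741129731170541
```

```bash
python3 -m handwheel '{"twist":[[0,0,0],[0,0,0],[0,0,0],[0,0,0],[0,0,0],[0,0,0],[0,0,0],[0,0,0]],"translation":[[0,-0.6,0.2],[2,0,0],[2,0,0],[1,0,0],[1,0,0],[1,0,0],[1,0,0],[1,0,0]],"jaw":[1,1,1,1,1,1,1,1]}'; python3 -c "
from h import *
need(471.3,-81.4,18.5)"
```

```text
time_s: 18.3
position: [471.4, -81.3, 18.1]
tcp_rot: [[0.001, -0.002, -1.0], [-0.002, -1.0, 0.002], [-1.0, 0.002, -0.001]]
ft_force: [-4.6, 0.1, 17.9]
width: 0.736
t 18.3 pos [471.37 -81.33  18.07] shift tool [-0.43  0.07  0.07] after align [-0.43  0.07  0.07] twist [-0. -0. -0.] F [-4.56  0.09 17.91] w 0.7357693386564568
```

```bash
python3 -m handwheel '{"twist":[[0,0,0],[0,0,0],[0,0,0],[0,0,0],[0,0,0],[0,0,0],[0,0,0],[0,0,0]],"translation":[[-0.3,0,0],[0,0,0],[0,0,0],[0,0,0],[0,0,0],[0,0,0],[0,0,0],[0,0,0]],"jaw":[1,1,0.3,0.2,0.1,0,0,0]}'; python3 -m handwheel '{"twist":[[0,0,0],[0,0,0],[0,0,0],[0,0,0],[0,0,0],[0,0,0],[0,0,0],[0,0,0]],"translation":[[-6,0,0],[-12,0,0],[-20,0,0],[-25,0,0],[-25,0,0],[-20,-5,-15],[0,-10,-30],[0,-10,-30]],"jaw":[0,0,0,0,0,0,0,0]}'; python3 -c "
from h import *
need(630,6.2,130)"
```

```text
time_s: 18.97
position: [471.8, -81.3, 18.5]
tcp_rot: [[0.002, -0.002, -1.0], [-0.002, -1.0, 0.002], [-1.0, 0.002, -0.002]]
ft_force: [-0.6, -0.1, -0.2]
width: 1.0
time_s: 19.63
position: [540.8, -58.5, 133.3]
tcp_rot: [[-0.007, -0.006, -1.0], [-0.003, -1.0, 0.006], [-1.0, 0.003, 0.007]]
ft_force: [1.3, -0.4, -0.0]
width: 1.0
t 19.63 pos [540.82 -58.52 133.34] shift tool [  2.47 -65.28 -88.79] after align [  3.34 -64.72 -89.18] twist [-0.01  0.01 -0.  ] F [ 1.27 -0.4  -0.  ] w 0.9999655927821056
```

```bash
python3 -m handwheel '{"twist":[[0,0,0],[-0.006,0.007,-0.003],[0,0,0],[0,0,0],[0,0,0],[0,0,0],[0,0,0],[0,0,0]],"translation":[[0,-10,-14],[0,-17,-22],[0,-17,-22],[0,-12,-14],[0,-7,-8],[0,0,0],[0,0,0],[0,0,0]],"jaw":[0,0,0,0,0,0,0,0]}'; python3 - <<'E'
from h import *
need(629.8,6.2,100)
im,d=get_image("top"); print(blob("top",im,d,(471,-82),45,60,45,52))
h=cv2.cvtColor(im,cv2.COLOR_RGB2HSV); c=cloud("top",d)
b=(np.hypot(c[...,0]-471,c[...,1]+82)<85)&(h[...,0]>100)&(h[...,0]<120)&(h[...,1]>140)
v,u=np.nonzero(b);print(cv2.minAreaRect(np.float32(onplane("top",np.c_[u,v],10)[:,:2])))
cv2.imwrite("pics/t2.png",cv2.resize(im[180:320,260:440,::-1],None,fx=4,fy=4))
E
```

```text
time_s: 20.3
position: [629.2, 9.7, 137.7]
tcp_rot: [[0.006, 0.002, -1.0], [0.002, -1.0, -0.002], [-1.0, -0.002, -0.006]]
ft_force: [-0.1, 0.2, 0.2]
width: 1.0
t 20.3 pos [629.2    9.74 137.66] shift tool [37.66  3.63 -0.35] after align [37.66  3.54 -0.6 ] twist [ 0.   -0.01  0.  ] F [-0.08  0.17  0.25] w 0.9997831232993957
None
((344.7391357421875, -354.4847717285156), (565.4286499023438, 4.057190418243408), 51.306575775146484)
```

View pics/t2.png

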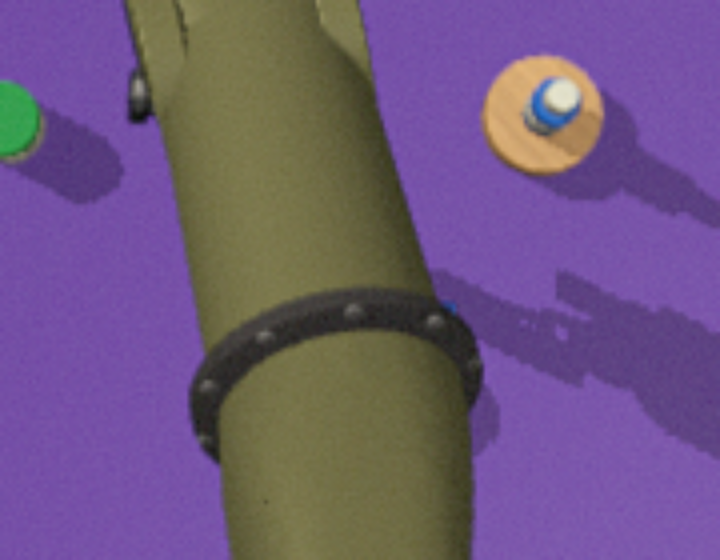

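The arm hides the plate; the bottle on the riser looks upright at (555,105) in the crop. I'll grasp the jar, then check the tub once the arm is to the side.

```bash
python3 -m handwheel '{"twist":[[0,0,0],[0.002,-0.006,0.002],[0,0,0],[0,0,0],[0,0,0],[0,0,0],[0,0,0],[0,0,0]],"translation":[[0,0,0],[0,3.5,-0.6],[12,0,0],[15,0,0],[15,0,0],[15,0,0],[10,0,0],[0,0,0]],"jaw":[0,0,0,0,0,0,0,0]}'; python3 -c "
from h import *
need(629.8,6.2,8)"
```

```text
time_s: 21.02
position: [627.7, -3.4, 71.0]
tcp_rot: [[0.0, -0.01, -1.0], [-0.005, -1.0, 0.01], [-1.0, 0.005, -0.001]]
ft_force: [0.8, 0.1, 0.2]
width: 1.003
t 21.02 pos [627.68  -3.36  70.99] shift tool [62.94 -9.89 -2.  ] after align [62.99 -9.56 -2.12] twist [-0.01 -0.   -0.01] F [0.75 0.06 0.22] w 1.0025822917043097
```

```bash
python3 -m handwheel '{"twist":[[0,0,0],[0,0,0],[0,0,0],[0,0,0],[0,0,0],[0,0,0],[0,0,0],[0,0,0]],"translation":[[0,0,0],[0,0,0],[0,0,0],[0,0,0],[0,0,0],[0,0,0],[0,0,0],[0,0,0]],"jaw":[0,0,0,0,0,0,0,0]}'; python3 -c "
from h import *
need(629.8,6.2,8)"
```

```text
time_s: 21.68
position: [629.3, -4.4, 74.8]
tcp_rot: [[0.005, -0.011, -1.0], [-0.006, -1.0, 0.011], [-1.0, 0.005, -0.005]]
ft_force: [-1.0, 0.6, 0.1]
width: 1.001
t 21.68 pos [629.29  -4.41  74.75] shift tool [ 66.69 -10.99  -0.07] after align [ 66.75 -10.61  -0.51] twist [-0.01 -0.   -0.01] F [-1.02  0.57  0.12] w 1.0009544753572348
```

```bash
python3 -m handwheel '{"twist":[[0,0,0],[-0.011,-0.004,-0.006],[0,0,0],[0,0,0],[0,0,0],[0,0,0],[0,0,0],[0,0,0]],"translation":[[0,-5,0],[0,-5,0],[0,0,0],[0,0,0],[0,0,0],[0,0,0],[0,0,0],[0,0,0]],"jaw":[0,0,0,0,0,0,0,0]}'; python3 -c "
from h import *
need(629.8,6.2,8)"
```

```text
time_s: 22.35
position: [629.4, 7.4, 74.7]
tcp_rot: [[0.0, 0.002, -1.0], [0.002, -1.0, -0.002], [-1.0, -0.002, -0.0]]
ft_force: [-0.3, -0.2, -0.1]
width: 0.999
t 22.35 pos [629.44   7.4   74.74] shift tool [66.74  1.3  -0.33] after align [66.74  1.2  -0.36] twist [ 0. -0.  0.] F [-0.25 -0.19 -0.07] w 0.9987976413081553
```

```bash
python3 -m handwheel '{"twist":[[0,0,0],[0,0,0],[0,0,0],[0,0,0],[0,0,0],[0,0,0],[0,0,0],[0,0,0]],"translation":[[9,0.6,0],[9,0.4,0],[9,0,0],[9,0,0],[9,0,0],[9,0,0],[6,0,0],[0,0,0]],"jaw":[0,0,0,0,0,0,0,0]}'; python3 -c "
from h import *
need(629.8,6.2,8)"
```

```text
time_s: 23.02
position: [628.2, 5.7, 6.5]
tcp_rot: [[-0.002, 0.001, -1.0], [0.001, -1.0, -0.001], [-1.0, -0.001, 0.002]]
ft_force: [0.0, 0.4, -0.0]
width: 0.998
t 23.02 pos [628.23   5.66   6.52] shift tool [-1.48 -0.54 -1.57] after align [-1.48 -0.54 -1.57] twist [0. 0. 0.] F [ 0.02  0.45 -0.03] w 0.9983370240254853
```

```bash
python3 -m handwheel '{"twist":[[0,0,0],[0,0.002,0],[0,0,0],[0,0,0],[0,0,0],[0,0,0],[0,0,0],[0,0,0]],"translation":[[0,0,0],[-1,-0.5,-1.2],[0,0,0],[0,0,0],[0,0,0],[0,0,0],[0,0,0],[0,0,0]],"jaw":[0,0,0,0,1,1,1,1]}'; python3 -c "
from h import *
need(629.8,6.2,8)"
```

```text
time_s: 23.68
position: [630.7, 6.4, 9.2]
tcp_rot: [[0.002, 0.001, -1.0], [0.001, -1.0, -0.001], [-1.0, -0.001, -0.002]]
ft_force: [0.4, 0.2, -1.0]
width: 0.627
t 23.68 pos [630.74   6.44   9.18] shift tool [1.17 0.24 0.95] after align [1.18 0.24 0.94] twist [ 0. -0.  0.] F [ 0.41  0.23 -1.  ] w 0.62731111194558
```

```bash
python3 -m handwheel '{"twist":[[0,0,0],[0,0,0],[0,0,0],[0,0,0],[0,0,0],[0,0,0],[0,0,0],[0,0,0]],"translation":[[-5,0,0],[-15,0,0],[-25,0,0],[-30,0,0],[-25,0,0],[-15,0,0],[0,-15,5],[0,-25,8]],"jaw":[1,1,1,1,1,1,1,1]}';python3 -m handwheel '{"twist":[[0,0,0],[0,0,0],[0,0,0],[0,0,0],[0,0,0],[0,0,0],[0,0,0],[0,0,0]],"translation":[[0,-25,8],[0,-30,10],[0,-30,10],[0,-30,10],[0,-25,8],[0,-12,4],[0,0,0],[0,0,0]],"jaw":[1,1,1,1,1,1,1,1]}'; python3 - <<'E'
from h import *
need(471.3,-81.4,140)
im,d=get_image("top"); print(blob("top",im,d,(471,-82),45,60,45,52))
h=cv2.cvtColor(im,cv2.COLOR_RGB2HSV); c=cloud("top",d)
b=(np.hypot(c[...,0]-471,c[...,1]+82)<85)&(h[...,0]>100)&(h[...,0]<120)&(h[...,1]>140)
v,u=np.nonzero(b);print(cv2.minAreaRect(np.float32(onplane("top",np.c_[u,v],10)[:,:2])))
cv2.imwrite("pics/t3.png",cv2.resize(im[180:320,260:440,::-1],None,fx=4,fy=4))
E
```

```text
time_s: 24.35
position: [616.2, 40.3, 128.5]
tcp_rot: [[-0.002, -0.008, -1.0], [-0.003, -1.0, 0.008], [-1.0, 0.003, 0.002]]
ft_force: [-0.2, 0.2, -2.0]
width: 0.623
time_s: 25.02
position: [556.3, 210.1, 125.6]
tcp_rot: [[-0.008, 0.001, -1.0], [0.002, -1.0, -0.001], [-1.0, -0.002, 0.008]]
ft_force: [0.2, -0.1, -1.8]
width: 0.624
t 25.02 pos [556.29 210.06 125.65] shift tool [-14.07 291.36  85.39] after align [-14.35 291.46  84.99] twist [0.   0.01 0.  ] F [ 0.22 -0.12 -1.77] w 0.6243507450019324
(414, array([471.55, -81.58]), array([471.16, -81.45]), 31.768199920654297, np.float64(51.05038335817691))
((471.34051513671875, -82.23910522460938), (109.81389617919922, 109.56013488769531), 86.39635467529297)
```

View pics/t3.png

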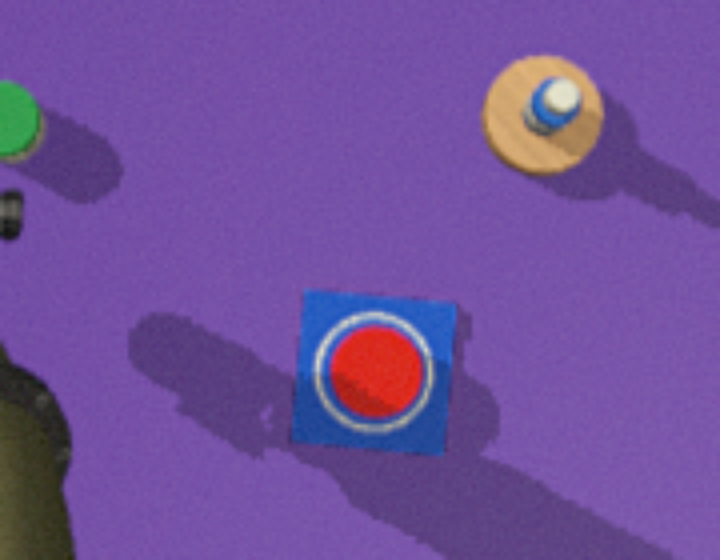

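Tub sits centred in the ring (crop (377,371), ring even all round; 0.7 mm off numerically). Carry the jar over it.

```bash
python3 -m handwheel '{"twist":[[0,0,0],[0,0.008,0.002],[0,0,0],[0,0,0],[0,0,0],[0,0,0],[0,0,0],[0,0,0]],"translation":[[0,15,5],[0,30,9],[0,35,10],[0,35,10],[0,35,10],[0,35,10],[0,25,8],[0,12,4]],"jaw":[1,1,1,1,1,1,1,1]}';python3 -m handwheel '{"twist":[[0,0,0],[0,0,0],[0,0,0],[0,0,0],[0,0,0],[0,0,0],[0,0,0],[0,0,0]],"translation":[[0,15,4],[0,15,5],[0,10,3],[0,0,0],[0,0,0],[0,0,0],[0,0,0],[0,0,0]],"jaw":[1,1,1,1,1,1,1,1]}'; python3 -c "
from h import *
need(471.2,-81.4,61.3)"
```

```text
time_s: 25.73
position: [487.7, -28.5, 122.9]
tcp_rot: [[-0.001, -0.009, -1.0], [-0.002, -1.0, 0.009], [-1.0, 0.002, 0.001]]
ft_force: [-0.6, 0.3, -1.5]
width: 0.624
time_s: 26.4
position: [470.8, -85.5, 122.7]
tcp_rot: [[-0.003, -0.035, -0.999], [-0.008, -0.999, 0.035], [-1.0, 0.008, 0.003]]
ft_force: [-0.6, -0.0, -0.9]
width: 0.623
t 26.4 pos [470.84 -85.46 122.67] shift tool [61.34 -4.56 -0.38] after align [61.37 -4.06 -0.36] twist [-0.03  0.   -0.01] F [-0.65 -0.02 -0.91] w 0.6230392426402164
```

```bash
python3 -m handwheel '{"twist":[[0,0,0],[-0.034,0.003,-0.008],[0,0,0],[0,0,0],[0,0,0],[0,0,0],[0,0,0],[0,0,0]],"translation":[[0,0,0],[0,-4,0],[0,0,0],[0,0,0],[10,0,0],[15,0,0],[10,0,0],[0,0,0]],"jaw":[1,1,1,1,1,1,1,1]}'; python3 -c "
from h import *
need(471.2,-81.4,61.3)"
```

```text
time_s: 27.07
position: [473.6, -77.5, 87.4]
tcp_rot: [[0.004, 0.004, -1.0], [0.0, -1.0, -0.004], [-1.0, -0.0, -0.004]]
ft_force: [-0.8, 0.8, -1.8]
width: 0.623
t 27.07 pos [473.62 -77.51  87.44] shift tool [26.12  3.89  2.54] after align [26.14  3.89  2.42] twist [ 0. -0.  0.] F [-0.82  0.77 -1.85] w 0.6234813945787169
```

```bash
python3 -m handwheel '{"twist":[[0,0,0],[0,0,0],[0,0,0],[0,0,0],[0,0,0],[0,0,0],[0,0,0],[0,0,0]],"translation":[[0,0,0],[0,0,0],[0,0,0],[0,0,0],[0,0,0],[0,0,0],[0,0,0],[0,0,0]],"jaw":[1,1,1,1,1,1,1,1]}'; python3 -c "
from h import *
need(471.2,-81.4,61.3)"
```

```text
time_s: 27.73
position: [475.1, -77.3, 89.8]
tcp_rot: [[0.007, 0.003, -1.0], [-0.001, -1.0, -0.003], [-1.0, 0.001, -0.007]]
ft_force: [-0.1, -0.5, -1.8]
width: 0.624
t 27.73 pos [475.07 -77.28  89.83] shift tool [28.5   4.1   4.07] after align [28.53  4.12  3.87] twist [ 0.   -0.01 -0.  ] F [-0.15 -0.47 -1.8 ] w 0.6244680507332938
```

```bash
python3 -m handwheel '{"twist":[[0,0,0],[0.003,-0.007,-0.001],[0,0,0],[0,0,0],[0,0,0],[0,0,0],[0,0,0],[0,0,0]],"translation":[[0,2,2],[0,2,2],[0,0,0],[0,0,0],[5,0,0],[5,0,0],[5,0,0],[0,0,0]],"jaw":[1,1,1,1,1,1,1,1]}';python3 -m handwheel '{"twist":[[0,0,0],[0,0,0],[0,0,0],[0,0,0],[0,0,0],[0,0,0],[0,0,0],[0,0,0]],"translation":[[0,0,0],[0,0,0],[0,0,0],[0,0,0],[0,0,0],[0,0,0],[0,0,0],[0,0,0]],"jaw":[1,1,1,1,1,1,1,1]}'; python3 -c "
from h import *
need(471.2,-81.4,61.3)"
```

```text
time_s: 28.4
position: [470.6, -82.1, 73.5]
tcp_rot: [[-0.0, -0.001, -1.0], [0.0, -1.0, 0.001], [-1.0, -0.0, 0.0]]
ft_force: [-0.3, 0.2, -1.8]
width: 0.625
time_s: 29.07
position: [470.6, -81.7, 73.1]
tcp_rot: [[-0.001, -0.001, -1.0], [0.001, -1.0, 0.001], [-1.0, -0.001, 0.001]]
ft_force: [-0.4, -0.3, -1.6]
width: 0.618
t 29.07 pos [470.6  -81.74  73.06] shift tool [11.76 -0.34 -0.61] after align [11.76 -0.34 -0.6 ] twist [-0.  0.  0.] F [-0.42 -0.28 -1.6 ] w 0.618456560632304
```

```bash
python3 -m handwheel '{"twist":[[0,0,0],[0,0,0],[0,0,0],[0,0,0],[0,0,0],[0,0,0],[0,0,0],[0,0,0]],"translation":[[0,-0.3,-0.6],[2,0,0],[2,0,0],[2,0,0],[2,0,0],[1,0,0],[0,0,0],[0,0,0]],"jaw":[1,1,1,1,1,1,1,1]}'; python3 -c "
from h import *
need(471.2,-81.4,61.3)"
```

```text
time_s: 29.73
position: [471.2, -81.4, 63.0]
tcp_rot: [[-0.001, -0.001, -1.0], [0.001, -1.0, 0.001], [-1.0, -0.001, 0.001]]
ft_force: [-0.1, 0.3, -1.0]
width: 0.624
t 29.73 pos [471.19 -81.41  62.95] shift tool [ 1.65 -0.01 -0.01] after align [ 1.65 -0.01 -0.01] twist [-0.  0.  0.] F [-0.08  0.3  -1.03] w 0.6243633240214013
```

```bash
python3 -m handwheel '{"twist":[[0,0,0],[0,0,0],[0,0,0],[0,0,0],[0,0,0],[0,0,0],[0,0,0],[0,0,0]],"translation":[[0.7,0,0],[0.7,0,0],[0.7,0,0],[0.7,0,0],[0.7,0,0],[0,0,0],[0,0,0],[0,0,0]],"jaw":[1,1,1,1,1,1,1,1]}'; python3 -c "
from h import *
need(471.2,-81.4,61.3)"
```

```text
time_s: 30.4
position: [471.5, -81.4, 61.4]
tcp_rot: [[0.001, -0.001, -1.0], [-0.0, -1.0, 0.001], [-1.0, 0.0, -0.001]]
ft_force: [-0.0, -0.4, -1.8]
width: 0.623
t 30.4 pos [471.53 -81.42  61.35] shift tool [ 0.05 -0.02  0.33] after align [ 0.05 -0.02  0.33] twist [-0. -0. -0.] F [-0.02 -0.38 -1.78] w 0.6227409034992714
```

```bash
python3 -m handwheel '{"twist":[[0,0,0],[0,0,0],[0,0,0],[0,0,0],[0,0,0],[0,0,0],[0,0,0],[0,0,0]],"translation":[[0.7,0,0],[0.7,0,0],[0.7,0,0],[0.7,0,0],[0.5,0,0],[0.5,0,0],[0.5,0,0],[0.5,0,0]],"jaw":[1,1,1,1,1,1,1,1]}'; python3 -c "
from h import *
need(471.2,-81.4,61.3)"
```

```text
time_s: 31.07
position: [471.7, -81.4, 60.8]
tcp_rot: [[0.003, -0.001, -1.0], [-0.003, -1.0, 0.001], [-1.0, 0.003, -0.003]]
ft_force: [-2.1, -0.4, 10.0]
width: 0.623
t 31.07 pos [471.68 -81.41  60.85] shift tool [-0.45 -0.01  0.48] after align [-0.45 -0.01  0.48] twist [-0. -0. -0.] F [-2.09 -0.42  9.96] w 0.6228037527926392
```

Seated (10 N). Release, go up, and head for the tin.

```bash
python3 -m handwheel '{"twist":[[0,0,0],[0,0,0],[0,0,0],[0,0,0],[0,0,0],[0,0,0],[0,0,0],[0,0,0]],"translation":[[-0.3,0,0],[0,0,0],[0,0,0],[0,0,0],[0,0,0],[0,0,0],[0,0,0],[0,0,0]],"jaw":[1,1,0.4,0.3,0.2,0.1,0,0]}'; python3 -m handwheel '{"twist":[[0,0,0],[0,0,0],[0,0,0],[0,0,0],[0,0,0],[0,0,0],[0,0,0],[0,0,0]],"translation":[[-6,0,0],[-12,0,0],[-20,0,0],[-25,0,0],[-25,0,0],[-15,-12,0],[0,-30,0],[0,-40,0]],"jaw":[0,0,0,0,0,0,0,0]}'; python3 -m handwheel '{"twist":[[0,0,0],[0,0,0],[0,0,0],[0,0,0],[0,0,0],[0,0,0],[0,0,0],[0,0,0]],"translation":[[0,-40,0],[0,-40,0],[0,-40,0],[0,-40,0],[0,-40,0],[0,-35,0],[0,-20,0],[0,-10,0]],"jaw":[0,0,0,0,0,0,0,0]}';python3 - <<'E'
from h import *
need(471.9,303,100)
im,d=get_image("top"); print(blob("top",im,d,(471,-82),94,108,45,100),blob("top",im,d,(472.5,302.5),22,33,35,28))
im,d=get_image("side"); cv2.imwrite("pics/s4.png",cv2.resize(im[180:330,260:460,::-1],None,fx=3,fy=3))
E
```

```text
time_s: 31.73
position: [472.1, -81.5, 60.8]
tcp_rot: [[0.004, -0.001, -1.0], [-0.002, -1.0, 0.001], [-1.0, 0.002, -0.004]]
ft_force: [-0.2, -0.6, -0.7]
width: 0.998
time_s: 32.4
position: [471.4, -5.3, 170.5]
tcp_rot: [[0.002, -0.014, -1.0], [-0.005, -1.0, 0.014], [-1.0, 0.005, -0.002]]
ft_force: [1.3, 0.8, 0.2]
width: 1.005
time_s: 33.07
position: [473.7, 277.5, 175.5]
tcp_rot: [[0.009, -0.013, -1.0], [-0.0, -1.0, 0.013], [-1.0, 0.0, -0.009]]
ft_force: [-0.0, -0.3, -0.3]
width: 0.997
t 33.07 pos [473.67 277.48 175.51] shift tool [ 75.48 -25.51   2.81] after align [ 75.51 -25.52   1.77] twist [-0.01 -0.01 -0.  ] F [-0.   -0.29 -0.3 ] w 0.9970391540987392
(317, array([472.45, -81.68]), array([472.5 , -81.39]), 26.670988082885742, np.float64(99.02247623181992)) (23, array([458.02, 297.76]), array([463.89, 297.83]), 17.304731369018555, np.float64(26.579346113304254))
```

View pics/s4.png

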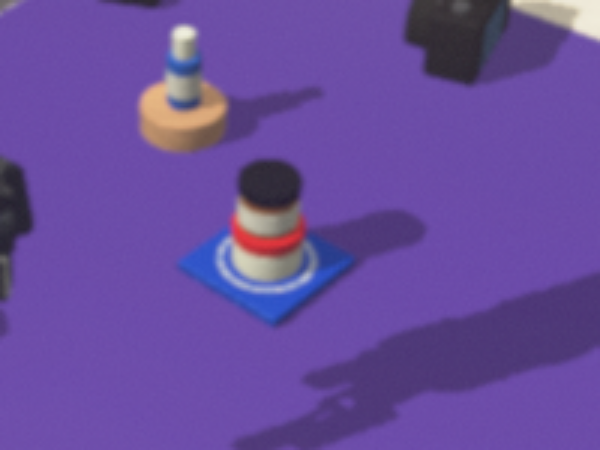

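Jar stands centred on the tub (stack at crop (269,220)), bottle upright on riser (184,70). Now the tin.

```bash
python3 -m handwheel '{"twist":[[0,0,0],[-0.013,-0.009,0],[0,0,0],[0,0,0],[0,0,0],[0,0,0],[0,0,0],[0,0,0]],"translation":[[0,-10,1],[0,-10,1],[0,-6,0],[20,0,0],[25,0,0],[25,0,0],[20,0,0],[10,0,0]],"jaw":[0,0,0,0,0,0,0,0]}';python3 -m handwheel '{"twist":[[0,0,0],[0,0,0],[0,0,0],[0,0,0],[0,0,0],[0,0,0],[0,0,0],[0,0,0]],"translation":[[0,0,0],[0,0,0],[0,0,0],[0,0,0],[0,0,0],[0,0,0],[0,0,0],[0,0,0]],"jaw":[0,0,0,0,0,0,0,0]}'; python3 -c "
from h import *
need(472,302.8,3)"
```

```text
time_s: 33.83
position: [477.5, 298.6, 76.0]
tcp_rot: [[0.007, -0.01, -1.0], [-0.0, -1.0, 0.01], [-1.0, 0.0, -0.007]]
ft_force: [-0.4, -0.7, 0.5]
width: 0.994
time_s: 34.5
position: [479.7, 297.9, 78.9]
tcp_rot: [[0.009, -0.014, -1.0], [0.0, -1.0, 0.014], [-1.0, -0.0, -0.009]]
ft_force: [-0.2, 0.1, 0.7]
width: 1.002
t 34.5 pos [479.73 297.88  78.92] shift tool [75.85 -4.78  8.52] after align [75.92 -4.92  7.73] twist [-0.01 -0.01  0.  ] F [-0.19  0.09  0.74] w 1.0022656403632884
```

```bash
python3 -m handwheel '{"twist":[[0,0,0],[-0.014,-0.009,0],[0,0,0],[0,0,0],[0,0,0],[0,0,0],[0,0,0],[0,0,0]],"translation":[[0,-2.5,4],[0,-2.5,3.5],[0,0,0],[0,0,0],[8,0,0],[10,0,0],[8,0,0],[0,0,0]],"jaw":[0,0,0,0,0,0,0,0]}';python3 -m handwheel '{"twist":[[0,0,0],[0,0,0],[0,0,0],[0,0,0],[0,0,0],[0,0,0],[0,0,0],[0,0,0]],"translation":[[0,0,0],[0,0,0],[0,0,0],[0,0,0],[0,0,0],[0,0,0],[0,0,0],[0,0,0]],"jaw":[0,0,0,0,0,0,0,0]}'; python3 -c "
from h import *
need(472,302.8,3)"
```

```text
time_s: 35.17
position: [471.5, 304.1, 50.9]
tcp_rot: [[0.001, 0.002, -1.0], [0.001, -1.0, -0.002], [-1.0, -0.001, -0.001]]
ft_force: [-0.5, -1.3, -0.7]
width: 1.001
time_s: 35.83
position: [471.4, 303.7, 50.1]
tcp_rot: [[-0.001, 0.002, -1.0], [0.0, -1.0, -0.002], [-1.0, -0.0, 0.001]]
ft_force: [-0.1, 0.1, -0.2]
width: 1.0
t 35.83 pos [471.36 303.71  50.06] shift tool [47.06  0.93 -0.67] after align [47.06  0.91 -0.64] twist [0. 0. 0.] F [-0.06  0.06 -0.2 ] w 0.9997609917606027
```

```bash
python3 -m handwheel '{"twist":[[0,0,0],[0,0,0],[0,0,0],[0,0,0],[0,0,0],[0,0,0],[0,0,0],[0,0,0]],"translation":[[7,0.8,-0.6],[8,0,0],[8,0,0],[8,0,0],[7,0,0],[4,0,0],[0,0,0],[0,0,0]],"jaw":[0,0,0,0,0,0,0,0]}'; python3 -c "
from h import *
need(472,302.8,3)"
```

```text
time_s: 36.5
position: [471.4, 302.4, 2.3]
tcp_rot: [[-0.002, 0.002, -1.0], [-0.001, -1.0, -0.002], [-1.0, 0.001, 0.002]]
ft_force: [-0.1, -0.3, -0.0]
width: 1.001
t 36.5 pos [471.43 302.45   2.3 ] shift tool [-0.7  -0.35 -0.57] after align [-0.7  -0.35 -0.57] twist [ 0.  0. -0.] F [-0.05 -0.25 -0.04] w 1.0007078063596662
```

```bash
python3 -m handwheel '{"twist":[[0,0,0],[0,0.002,0],[0,0,0],[0,0,0],[0,0,0],[0,0,0],[0,0,0],[0,0,0]],"translation":[[0,0,0],[-1.5,-0.3,-0.5],[0,0,0],[0,0,0],[0,0,0],[0,0,0],[0,0,0],[0,0,0]],"jaw":[0,0,0,1,1,1,1,1]}' 25; python3 -c "
from h import *
need(472,302.8,3)"
```

```text
time_s: 37.17
position: [472.8, 303.5, 5.6]
tcp_rot: [[0.003, 0.002, -1.0], [0.001, -1.0, -0.002], [-1.0, -0.001, -0.003]]
ft_force: [0.5, -0.7, -1.1]
width: 0.479
t 37.17 pos [472.83 303.54   5.65] shift tool [2.64 0.74 0.83] after align [2.65 0.74 0.83] twist [ 0. -0.  0.] F [ 0.49 -0.72 -1.13] w 0.47926485537989805
```

```bash
python3 -m handwheel '{"twist":[[0,0,0],[0,0,0],[0,0,0],[0,0,0],[0,0,0],[0,0,0],[0,0,0],[0,0,0]],"translation":[[-5,0,0],[-15,0,0],[-30,0,0],[-35,0,0],[-35,0,0],[-25,0,0],[-10,10,0],[0,25,0]],"jaw":[1,1,1,1,1,1,1,1]}';python3 -m handwheel '{"twist":[[0,0,0],[0,0,0],[0,0,0],[0,0,0],[0,0,0],[0,0,0],[0,0,0],[0,0,0]],"translation":[[0,35,0],[0,35,0],[0,35,0],[0,35,0],[0,35,0],[0,35,0],[0,25,0],[0,10,0]],"jaw":[1,1,1,1,1,1,1,1]}'; python3 -c "
from h import *
need(472.3,-81.4,105.5)"
```

```text
time_s: 37.83
position: [469.7, 271.8, 167.4]
tcp_rot: [[-0.003, 0.01, -1.0], [0.002, -1.0, -0.01], [-1.0, -0.002, 0.002]]
ft_force: [0.7, -1.2, -0.0]
width: 0.486
time_s: 38.5
position: [467.0, 9.0, 164.8]
tcp_rot: [[-0.005, 0.009, -1.0], [-0.001, -1.0, -0.009], [-1.0, 0.001, 0.005]]
ft_force: [-0.0, -0.0, -0.8]
width: 0.48
t 38.5 pos [466.99   9.03 164.76] shift tool [59.31 90.42 -4.77] after align [59.26 90.43 -5.31] twist [ 0.01  0.01 -0.  ] F [-0.03 -0.   -0.8 ] w 0.4804972176528793
```

```bash
python3 -m handwheel '{"twist":[[0,0,0],[0.009,0.005,-0.001],[0,0,0],[0,0,0],[0,0,0],[0,0,0],[0,0,0],[0,0,0]],"translation":[[0,15,-1],[0,20,-1],[0,20,-1],[0,15,-1],[0,10,-1],[0,5,0],[0,0,0],[0,0,0]],"jaw":[1,1,1,1,1,1,1,1]}';python3 -m handwheel '{"twist":[[0,0,0],[0,0,0],[0,0,0],[0,0,0],[0,0,0],[0,0,0],[0,0,0],[0,0,0]],"translation":[[0,0,0],[0,0,0],[0,0,0],[0,0,0],[0,0,0],[0,0,0],[0,0,0],[0,0,0]],"jaw":[1,1,1,1,1,1,1,1]}'; python3 -c "
from h import *
need(472.3,-81.4,105.5)"
```

```text
time_s: 39.17
position: [464.9, -88.9, 161.0]
tcp_rot: [[-0.009, -0.011, -1.0], [-0.002, -1.0, 0.011], [-1.0, 0.002, 0.009]]
ft_force: [0.2, 0.7, -1.1]
width: 0.481
time_s: 39.83
position: [465.1, -83.9, 161.1]
tcp_rot: [[-0.009, -0.004, -1.0], [-0.001, -1.0, 0.004], [-1.0, 0.001, 0.009]]
ft_force: [-0.2, -0.1, -0.1]
width: 0.48
t 39.83 pos [465.11 -83.95 161.13] shift tool [55.56 -2.61 -7.67] after align [55.63 -2.55 -7.19] twist [-0.    0.01 -0.  ] F [-0.23 -0.12 -0.1 ] w 0.47971491844379466
```

```bash
python3 -m handwheel '{"twist":[[0,0,0],[-0.004,0.009,-0.001],[0,0,0],[0,0,0],[0,0,0],[0,0,0],[0,0,0],[0,0,0]],"translation":[[0,-1.3,-3.6],[0,-1.2,-3.6],[0,0,0],[0,0,0],[6,0,0],[10,0,0],[10,0,0],[6,0,0]],"jaw":[1,1,1,1,1,1,1,1]}';python3 -m handwheel '{"twist":[[0,0,0],[0,0,0],[0,0,0],[0,0,0],[0,0,0],[0,0,0],[0,0,0],[0,0,0]],"translation":[[0,0,0],[0,0,0],[0,0,0],[0,0,0],[0,0,0],[0,0,0],[0,0,0],[0,0,0]],"jaw":[1,1,1,1,1,1,1,1]}'; python3 -c "
from h import *
need(472.3,-81.4,105.5)"
```

```text
time_s: 40.5
position: [474.5, -81.5, 128.3]
tcp_rot: [[0.005, 0.0, -1.0], [-0.0, -1.0, -0.0], [-1.0, 0.0, -0.005]]
ft_force: [-0.3, 1.3, -0.2]
width: 0.478
time_s: 41.17
position: [474.2, -81.6, 128.0]
tcp_rot: [[0.004, -0.0, -1.0], [0.0, -1.0, 0.0], [-1.0, -0.0, -0.004]]
ft_force: [-0.1, 0.2, -0.5]
width: 0.482
t 41.17 pos [474.18 -81.57 128.02] shift tool [22.51 -0.17  1.97] after align [22.52 -0.17  1.88] twist [-0. -0.  0.] F [-0.13  0.19 -0.52] w 0.4818718757357677
```

```bash
python3 -m handwheel '{"twist":[[0,0,0],[0,-0.004,0],[0,0,0],[0,0,0],[0,0,0],[0,0,0],[0,0,0],[0,0,0]],"translation":[[0,0,0.8],[0,-0.1,0.8],[0,0,0],[4,0,0],[4,0,0],[4,0,0],[2,0,0],[0,0,0]],"jaw":[1,1,1,1,1,1,1,1]}';python3 -m handwheel '{"twist":[[0,0,0],[0,0,0],[0,0,0],[0,0,0],[0,0,0],[0,0,0],[0,0,0],[0,0,0]],"translation":[[0,0,0],[0,0,0],[0,0,0],[0,0,0],[0,0,0],[0,0,0],[0,0,0],[0,0,0]],"jaw":[1,1,1,1,1,1,1,1]}'; python3 -c "
from h import *
need(472.3,-81.4,105.5)"
```

```text
time_s: 41.83
position: [472.4, -81.5, 112.7]
tcp_rot: [[-0.0, -0.0, -1.0], [-0.0, -1.0, 0.0], [-1.0, 0.0, 0.0]]
ft_force: [-0.0, 0.1, 0.0]
width: 0.481
time_s: 42.5
position: [472.5, -81.5, 112.6]
tcp_rot: [[-0.0, -0.0, -1.0], [-0.0, -1.0, 0.0], [-1.0, 0.0, 0.0]]
ft_force: [-0.1, 0.1, -0.4]
width: 0.482
t 42.5 pos [472.55 -81.47 112.65] shift tool [ 7.15 -0.07  0.25] after align [ 7.15 -0.07  0.25] twist [-0.  0. -0.] F [-0.12  0.1  -0.35] w 0.4824528305213142
```

```bash
python3 -m handwheel '{"twist":[[0,0,0],[0,0,0],[0,0,0],[0,0,0],[0,0,0],[0,0,0],[0,0,0],[0,0,0]],"translation":[[2,0,0.2],[2,0,0],[1,0,0],[1,0,0],[0.5,0,0],[0.5,0,0],[0,0,0],[0,0,0]],"jaw":[1,1,1,1,1,1,1,1]}';python3 -m handwheel '{"twist":[[0,0,0],[0,0,0],[0,0,0],[0,0,0],[0,0,0],[0,0,0],[0,0,0],[0,0,0]],"translation":[[0.5,0,0],[0.5,0,0],[0.5,0,0],[0.5,0,0],[0.5,0,0],[0.5,0,0],[0.5,0,0],[0.5,0,0]],"jaw":[1,1,1,1,1,1,1,1]}'; python3 -c "
from h import *
need(472.3,-81.4,105.5)"
```

```text
time_s: 43.17
position: [472.6, -81.5, 105.6]
tcp_rot: [[0.001, -0.0, -1.0], [-0.0, -1.0, 0.0], [-1.0, 0.0, -0.001]]
ft_force: [-0.2, 0.5, -1.7]
width: 0.48
time_s: 43.83
position: [472.8, -81.4, 105.5]
tcp_rot: [[0.003, -0.0, -1.0], [-0.002, -1.0, 0.0], [-1.0, 0.002, -0.003]]
ft_force: [-1.9, 0.4, 7.3]
width: 0.479
t 43.83 pos [472.79 -81.43 105.47] shift tool [-0.04 -0.03  0.49] after align [-0.03 -0.03  0.49] twist [-0. -0. -0.] F [-1.89  0.42  7.32] w 0.47853681671861925
```

Contact. Release, rise, and move aside for a final check.

```bash
python3 -m handwheel '{"twist":[[0,0,0],[0,0,0],[0,0,0],[0,0,0],[0,0,0],[0,0,0],[0,0,0],[0,0,0]],"translation":[[-0.2,0,0],[0,0,0],[0,0,0],[0,0,0],[0,0,0],[0,0,0],[0,0,0],[0,0,0]],"jaw":[1,1,0.55,0.5,0.4,0.3,0.1,0]}'; python3 -m handwheel '{"twist":[[0,0,0],[0,0,0],[0,0,0],[0,0,0],[0,0,0],[0,0,0],[0,0,0],[0,0,0]],"translation":[[-6,0,0],[-12,0,0],[-20,0,0],[-25,0,0],[-25,0,0],[-15,-12,0],[0,-30,0],[0,-40,0]],"jaw":[0,0,0,0,0,0,0,0]}'; python3 -m handwheel '{"twist":[[0,0,0],[0,0,0],[0,0,0],[0,0,0],[0,0,0],[0,0,0],[0,0,0],[0,0,0]],"translation":[[0,-40,0],[0,-40,0],[0,-40,0],[0,-40,0],[0,-35,0],[0,-20,0],[0,-10,0],[0,0,0]],"jaw":[0,0,0,0,0,0,0,0]}';python3 - <<'E'
from h import *
im,d=get_image("top"); print("tin",blob("top",im,d,(472,-82),122,137,45,128)); print("bottle",blob("top",im,d,(657,-199),104,117,25,110))
print("spare",blob("top",im,d,(643,186),43,54,39,48)); print("cam",blob("top",im,d,(518.7,-474),75,86,72,80)); print("lens",blob("top",im,d,(550.2,454.5),81,92,49,86))
a=im[180:320,250:450]
im,d=get_image("side"); b=im[180:320,260:460]
cv2.imwrite("pics/f.png",cv2.resize(np.vstack([a,b])[:,:,::-1],None,fx=2.1,fy=2.1))
need(0,0,0)
E
```

```text
time_s: 44.5
position: [472.9, -81.5, 105.3]
tcp_rot: [[0.003, -0.0, -1.0], [-0.002, -1.0, 0.0], [-1.0, 0.002, -0.003]]
ft_force: [0.2, -0.7, -0.3]
width: 0.953
time_s: 45.17
position: [472.1, -5.4, 215.0]
tcp_rot: [[0.001, -0.014, -1.0], [-0.005, -1.0, 0.014], [-1.0, 0.005, -0.001]]
ft_force: [0.9, 0.3, -0.0]
width: 1.002
time_s: 45.83
position: [473.4, 238.1, 220.1]
tcp_rot: [[0.009, -0.008, -1.0], [0.001, -1.0, 0.008], [-1.0, -0.001, -0.009]]
ft_force: [0.0, 0.1, -0.1]
width: 1.0
tin (202, array([472.13, -81.75]), array([471.81, -81.93]), 20.4998779296875, np.float64(126.82115942652071))
bottle (50, array([ 658.35, -199.36]), array([ 658.28, -198.97]), 10.638023376464844, np.float64(108.67583147571538))
spare (260, array([642.95, 186.11]), array([643.12, 185.61]), 26.882312774658203, np.float64(47.07185364357853))
cam (425, array([ 511.6 , -483.71]), array([ 514.77, -484.85]), 61.08222579956055, np.float64(80.324543155071))
lens (228, array([565.04, 475.62]), array([559.64, 469.56]), 34.30634307861328, np.float64(84.89126229630295))
t 45.93 pos [473.92 234.77 219.84] shift tool [216.08 240.23 472.91] after align [219.84 234.77 473.92] twist [-0.01 -0.01 -0.  ] F [-0.22 -0.35  0.34] w 1.0045681376514948
```

View pics/f.png

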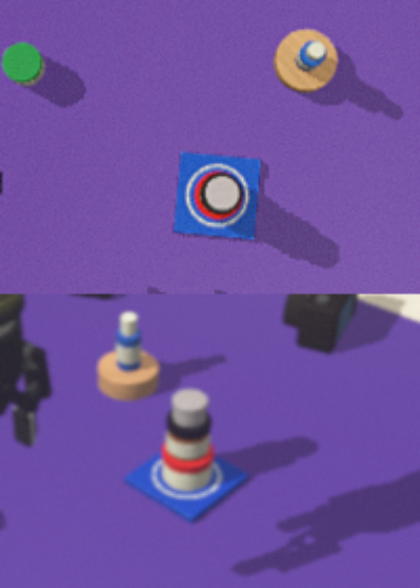

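```bash
python3 - <<'E'
from h import *
z=np.load("side0.npz"); im,d=get_image("side")
for nm,(a,b,c,e) in {"camera":(160,210,390,435),"lens":(340,405,125,185)}.items():
    A,B=[cv2.cvtColor(x[a:b,c:e],cv2.COLOR_RGB2GRAY).astype(np.float32) for x in(z["im"],im)]
    print(nm,cv2.phaseCorrelate(A,B),np.abs(A-B).mean())
print(sense()["qvel"],sense()["time_s"])
hand_in()
E
```

```text
camera ((0.48352904608835345, 0.04126946934960429), 0.8408952742682563) 3.9013333
lens ((-0.043650019280939034, 0.05328250725308692), 0.93299012404901) 1.0728205
[ 1.08 -0.18  0.69  0.42  0.19 -0.15 -0.26] 45.9833
the job is handed in; nothing more can be done
```

The job is handed in at about 46 s of the 144 s. The bottle stands on the wooden riser, and the tower of tub, jar and tin was built bottom-up on the blue plate.

- **Positions:** By the top camera, the tub was 0.7 mm from the plate's middle before the jar went on. The jar was about 1 mm off the tub. The tin was under 1 mm from the jar, and the bottle within 1 mm of the riser's middle. The final top and side pictures show everything upright, with the gripper well clear.
- **Forces:** The highest wrist force I read was about 18 N, when the tub was set down.
- **Left alone:** The green-lidded jar's measured position did not change (within 0.4 mm).
- **Lens:** It shows no shift in the side view. Its top-view figure moved several mm and had half the pixels. The arm was probably hiding part of it, so I relied on the side view.
- **Camera:** The comparison shows about 0.5 px in the side view, and 1–3 mm between top-view estimates. I think that is noise or the changed shadow, because the nearest planned position left about 50 mm between gripper and camera. I did not settle it further.
- **At hand-in:** The joints still showed about 1 degree/s of drift or sensor noise, with the gripper touching nothing.

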